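# Scan out the takeaway order

### The arm

A 6-joint arm with a two-finger parallel gripper is mounted at the origin on the work surface. World frame = base frame: x ahead of the robot, y to its left, z up, the work surface at z = 0. Lengths are in m, angles in rad, forces in N, time in s.
With the tool pointing down it reaches from about 0.375 to 0.975 m from the base axis. Payload 3.8 kg.
Tool frame: the origin (TCP) lies at the centre of the arm's flange, where the gripper is bolted on; the fingertips stand 173 mm ahead of it and the grasp point (between the pads) lies 155 mm ahead of it (bot.tip_reach is the distance from the TCP to the fingertips, in m); z points along the fingers, y is the line along which they close (so a half turn about z gives the same grasp; the last joint's range is limited). The gripper opens to 85 mm and grips with 20 to 120 N. Pads are 22 mm wide; open, the fingers measure 114 mm over their backs; the gripper's body (76 mm by 85 mm) begins 54 mm behind the grasp point. The pads swing forward as they close: fully open they stand 13 mm farther back than shut.
Start: joints at [1.162, 0.264, 1.604, -0, 1.274, -0.037], TCP at [0.245, 0.629, 0.405] pointing down, gripper open.
Joint ranges: [-2.63, 2.63], [-0.94, 2.18], [0.31, 2.57], [-1.31, 4.45], [0, 2.66], [-2.55, 2.55]. Speed limits (rad/s): [2.57, 2.57, 3.14, 3.14, 3.14, 3.14].

### API

Orientations are given as a rotation vector (axis times angle).
In Python, from workcell import bot gives the robot as it stands.
- The arm moves only by the tool drive_tool, never from a script. Its arguments are lists of equal length, an entry for each row: "claw": the finger opening in mm, from 0 to 85.4; "slide": the shift along the world's x, y, z each as a share of 0.5 m, from -1 to 1, a list of three; "yaw": the turn about the world's z as a share of 180 degrees, from -1 to 1. A call has 1 to 8 rows; each row is the pose to reach, as a shift and turn from the pose commanded when the call began, turning the shorter way round; what a row does not reach only later rows make up. A row lasts 1/12 s, in which the tool goes at most 41.7 mm and 7.16 degrees, less where a joint would pass 70% of its speed; a pose out of reach is approached as far as the arm can. A call with a number of a shift or a turn outside -1 to 1 is refused whole. A call with a gripper value outside its range is refused whole. The fingers move at their own pace and stop on an object; "newtons" is the grip in N (left out, the last holds). Time passes only in rows, so rows that repeat a pose let the fingers close. It gives the time, the measured TCP pose, the force, the opening and the grip force at its end, in the units of the state.
- bot.read_state(): the state, without advancing time (a new reading comes with each control period).
- bot.read_camera(name): name is "scene" or "side" or "wrist"; returns a dict with "color" (400x640x3 uint8, red, green, blue), "depth" (400x640 float32, m along the optical axis (not along the pixel's ray), 0 where there is no reading), "mtx" (3x3 intrinsics, pixels), "k1" (the pictures are not rectified: a ray, as slopes to the right and down, at radius r is drawn at 1 + k1 r^2 times it, then the intrinsics apply), "eye" and "rotation" of the camera in the world. Camera axes: x right, y up, looking along -z (the intrinsics and any distortion apply to the point x, -y, -z); pixel columns grow to the right and rows downward; lengths in m; the calibration is good to about 2 mm. A picture is of the moment at which its call begins.
- bot.finish_job(): hands the job in; it is judged then, once.
The state is a dict: "time": time; "q": joint angles; "joint_vel": joint speeds; "joint_torque": joint torques, N m; "tool_pos": TCP position; "tcp_rot": TCP orientation; "wrist_force": force on the tool from outside, world axes, zero at the start; "torque": the same for the moment, N m; "width": opening from 0.0 (shut) to 1.0 (fully open); "grip_force": force on a finger pad.
Only numpy, scipy, OpenCV 4.12 (cv2) and the standard library are available. Lean on these libraries where they do the work, as an engineer would, in place of code of your own. Each camera call takes 0.05 s, during which the arm holds its last target. There are 200 camera calls.

### The job

Pick up the blue hand scanner with a light grip (no more than 25 N at each finger) and point it squarely at the middle of the barcode label on the sloping roof of the takeaway carton, its window about 100 mm from the label, and hold it steady there for at least 2 seconds. Then set the scanner down gently, flat and trigger side up, wholly on the grey mat, and let go. Do not touch the labelled carton, and leave the other carton, the bowl and the flask where they stand.

Things in the scene. Friction and masses are not known exactly. Their poses are not given: they have to be found in the camera images.
- scanner: blue hand scanner with black head, 180 mm long (x), 32 mm high, 0.2 kg, loose. Origin: middle of its underside. x runs from tail to window, the way it looks; z up out of the trigger side (yellow trigger). Straight handle 34 mm wide (y) from x = -90 to +28 mm; neck 46 mm wide to x = 59, head 62 mm wide to x = 89. It balances near x = +12 mm
- scanner_grip (a point): point in the middle of the scanner's handle to pinch (across y, 34 mm), at the origin's x and y, 16 mm above the underside; axes as the scanner's
- scanner_window (a point): centre of the red window on the scanner's front face, 90 mm ahead (+x) of the origin, 16 mm above the underside; axes as the scanner's
- scanner_aim (a point): point in the air on the scanner's line of sight, 100 mm ahead of the window (x = 190 mm, 16 mm above the underside); it should fall on the middle of the label when scanning
- scanner_tail (a point): centre of the scanner's rear end, x = -90 mm, 16 mm above the underside
- order_box: kraft takeaway carton with the barcode label, loose, 0.55 kg, 120 mm deep (x), 160 mm wide (y): walls 65 mm high, then two roof panels at 55 degrees to the level meet in a ridge along y, 151 mm high; carrying strip (7 x 100 mm) on the ridge up to 171 mm. Origin: middle of the underside
- label: white label with black bars, 60 mm (x, up the slope) by 90 mm (y), stuck flat in the middle of the order carton's -x roof panel. Origin: middle of the label's face, 30 mm towards -x and 108 mm up from the carton's origin; z points straight out of the label, 35 degrees above the level, on the robot's side
- plain_box: the same kind of carton, with a round green sticker in place of the label; not to be scanned or moved. Origin: middle of the underside
- mat: fixed grey mat 230 mm (x) by 130 mm (y), 4 mm thick, with two yellow lines along x: the scanner's resting place. Origin: middle of its underside, on the counter; its top is at z = 4 mm
- bowl: clear round bowl with a white lid, 122 mm across, 56 mm high, loose. Origin: middle of the underside
- flask: red flask, 64 mm across, 202 mm high, loose. Origin: middle of the underside
Not all that is in view belongs to the job. Of the things that look like the scanner, take the one that is farthest to the robot's left at the start.

How it is judged:
By the outcome, as a careful person would: the job done as asked, in the order asked, and still so for the second after the job is handed in, with the robot touching nothing.
It also fails if it takes over 64 s, if anything falls off the work surface, if the arm or the gripper's body presses on something with over 40 N, if the wrist force passes 120 N, or if a joint passes its speed limit or range.

## Working session

There is one attempt and no reset: what is moved stays moved. The work goes in short steps, Python scripts to look and compute and a tool call to move; the robot and the scene stay as the last step left them, time stands still between calls to the robot, and variables do not carry over. Pictures are saved under pics/ and viewed, at most 12 in all, crops included, and the job is handed in when it is done.

Besides the shell and the picture viewer there is one more tool, called by a JSON object that holds its "name" and its "arguments". drive_tool: Moves the arm, as the interface text tells. Shift numbers are shares of 0.5 m and turn numbers shares of 180 degrees, none past 1 either way. Its arguments: {"type":"object","properties":{"claw":{"type":"array","items":{"type":"number"}},"slide":{"type":"array","items":{"type":"array","items":{"type":"number"}}},"yaw":{"type":"array","items":{"type":"number"}},"newtons":{"type":"number"}},"required":["claw","slide","yaw"]}

```bash
ls; mkdir -p pics
python3 - <<'E'
from workcell import bot
import cv2,pickle
d={}
for n in("scene","side","wrist"):
    c=bot.read_camera(n); d[n]=c
    cv2.imwrite(f"pics/{n}0.png",c["color"][:,:,::-1])
    print(n,c["mtx"].tolist(),c["k1"],c["eye"],c["rotation"])
pickle.dump(d,open("d0.pkl","wb"))
print(bot.read_state())
E
```

```text
pics
scene [[481.43540703865847, 0.0, 322.3069216115666], [0.0, 481.43540703865847, 197.59154103907042], [0.0, 0.0, 1.0]] -0.10907897105202415 [ 1.65310353 -0.39274595  1.0661243 ] [0.77714442 0.55744969 1.20555803]
side [[439.2141801555401, 0.0, 315.595772170823], [0.0, 439.2141801555401, 206.45820698941944], [0.0, 0.0, 1.0]] -0.033098947813161333 [ 0.41679446 -0.99221804  1.24372785] [ 0.70659304 -0.01763832 -0.08466412]
wrist [[291.99762946813536, 0.0, 325.83144979191485], [0.0, 291.99762946813536, 199.0527369054897], [0.0, 0.0, 1.0]] -0.01826850633920474 [0.17315619 0.65493934 0.37315509] [-0.26886207 -0.18078291  1.1898345 ]
{'time': 0.15, 'q': array([ 1.16213134e+00,  2.64589084e-01,  1.60508647e+00, -1.62452643e-05,
        1.27370338e+00, -3.69225969e-02]), 'joint_vel': array([-0.00139623, -0.00054232, -0.00593509, -0.00141141, -0.00187497,
        0.00026682]), 'joint_torque': array([ 6.90136385e-04, -5.15907240e+01, -3.67957520e+01,  1.96363408e-04,
        7.97864457e-03, -9.44758426e-06]), 'tool_pos': array([0.24509732, 0.62863877, 0.40362757]), 'tcp_rot': array([-5.80497379e-01, -3.08710788e+00,  2.74159170e-03]), 'wrist_force': array([ 0.14442043, -0.24583447, -0.93680053]), 'torque': array([2.81391393e-02, 2.00160620e-02, 2.80381151e-05]), 'grip_force': 0.0, 'width': 1.0020476659312048}
```

View pics/scene0.png

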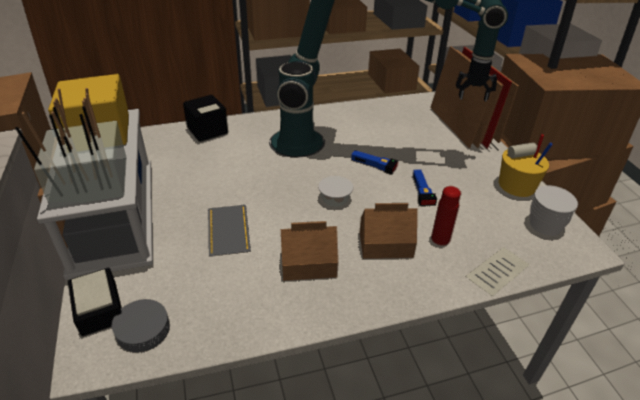

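View pics/side0.png

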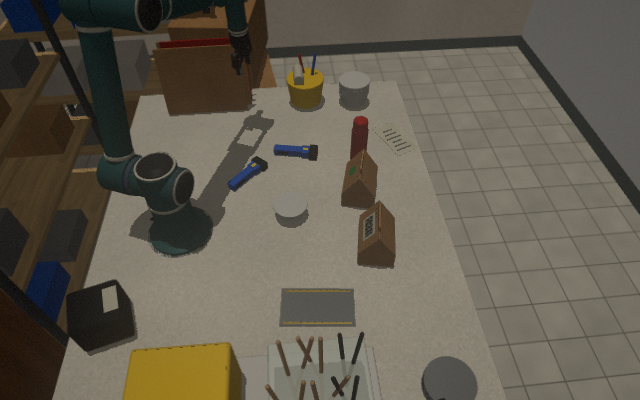

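```bash
cat > h.py <<'E'
import numpy as np,cv2,pickle
from scipy.spatial.transform import Rotation as R
def cloud(c):
    h,w=c["depth"].shape
    v,u=np.mgrid[:h,:w].astype(float)
    k=np.array([c["k1"],0,0,0.])
    s=cv2.undistortPoints(np.stack([u,v],-1).reshape(-1,1,2),c["mtx"],k).reshape(h,w,2)
    d=c["depth"]
    P=np.stack([s[...,0]*d,-s[...,1]*d,-d],-1)
    P=P@R.from_rotvec(c["rotation"]).as_matrix().T+c["eye"]
    P[d==0]=np.nan
    return P
def crop(c,x0,y0,w,h,k,name):
    cv2.imwrite(name,cv2.resize(c["color"][y0:y0+h,x0:x0+w,::-1],None,fx=k,fy=k,interpolation=cv2.INTER_CUBIC))
E
python3 - <<'E'
from h import *
d=pickle.load(open("d0.pkl","rb"))
S=cloud(d["scene"]);T=cloud(d["side"])
np.set_printoptions(precision=3,suppress=True)
for n,P,l in(("scene",S,[(424,188),(418,174),(428,198),(375,160),(228,228),(310,250),(390,230),(336,186),(450,195),(300,380),(205,105),(140,312),(553,195),(552,215),(523,160),(100,240),(600,262),(470,80),(120,150),(95,285),(560,285)]),
 ("side",T,[(296,151),(280,150),(312,152),(318,308),(370,228),(352,180),(291,205),(360,120),(470,290),(354,78),(354,98),(95,300),(449,375),(205,70)])):
    print(n)
    for u,v in l: print((u,v),P[v,u])
# blue handle points
for n,P in(("scene",S),("side",T)):
    hsv=cv2.cvtColor(d[n]["color"],cv2.COLOR_RGB2HSV)
    m=(hsv[...,0]>105)&(hsv[...,0]<130)&(hsv[...,1]>150)&(P[...,2]<.06)&(P[...,2]>.0)&(P[...,0]>.2)
    k,lab,st,ce=cv2.connectedComponentsWithStats(m.astype(np.uint8))
    for i in range(1,k):
        if st[i,4]>30:
            q=P[lab==i]; c=q.mean(0); w,V=np.linalg.eigh(np.cov(q[:,:2].T)); print(n,"blue",st[i],c,V[:,1],q[:,2].max())
crop(d["side"],220,80,200,200,3,"pics/sc.png")
E
```

```text
scene
(424, 188) [0.456 0.357 0.027]
(418, 174) [0.384 0.365 0.037]
(428, 198) [0.521 0.339 0.035]
(375, 160) [0.248 0.249 0.028]
(228, 228) [ 0.462 -0.344  0.003]
(310, 250) [ 0.714 -0.135  0.092]
(390, 230) [0.7   0.116 0.098]
(336, 186) [0.403 0.042 0.057]
(450, 195) [0.701 0.296 0.195]
(300, 380) [ 0.627 -0.151 -0.747]
(205, 105) [-0.165 -0.345  0.13 ]
(140, 312) [ 0.776 -0.617  0.042]
(553, 195) [0.7   0.705 0.112]
(552, 215) [0.771 0.653 0.095]
(523, 160) [0.505 0.716 0.122]
(100, 240) [ 0.53  -0.719  0.102]
(600, 262) [0.926 0.767 0.   ]
(470, 80) [0.245 0.598 0.325]
(120, 150) [ 0.409 -0.616  0.318]
(95, 285) [ 0.681 -0.731  0.076]
(560, 285) [ 0.956  0.591 -0.02 ]
side
(296, 151) [0.434 0.346 0.029]
(280, 150) [0.369 0.362 0.026]
(312, 152) [0.498 0.333 0.03 ]
(318, 308) [ 0.463 -0.349  0.003]
(370, 228) [ 0.651 -0.139  0.115]
(352, 180) [0.623 0.08  0.115]
(291, 205) [0.4   0.033 0.058]
(360, 120) [0.679 0.303 0.203]
(470, 290) [ 1.281  0.075 -0.761]
(354, 78) [0.718 0.705 0.119]
(354, 98) [0.712 0.636 0.062]
(95, 300) [-0.178 -0.334  0.127]
(449, 375) [ 0.799 -0.602  0.039]
(205, 70) [0.071 0.7   0.207]
scene blue [355 153  35  18 268] [0.244 0.239 0.024] [-0.725 -0.688] 0.03802026700606698
scene blue [414 170  14  25 187] [0.419 0.357 0.031] [-0.953  0.302] 0.04008653971215659
side blue [284 146  17   5  46] [0.418 0.364 0.032] [-0.987  0.163] 0.03650537761898809
side blue [238 161  22  20 102] [0.233 0.247 0.032] [0.668 0.744] 0.041285293435006976
```

View pics/sc.png

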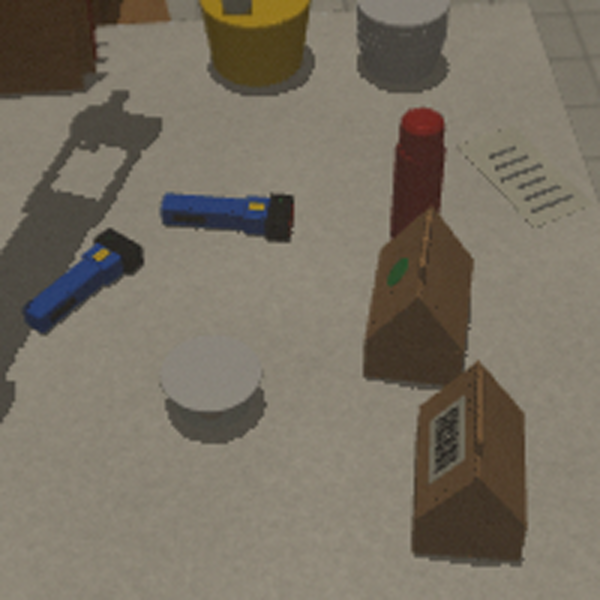

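View pics/wrist0.png

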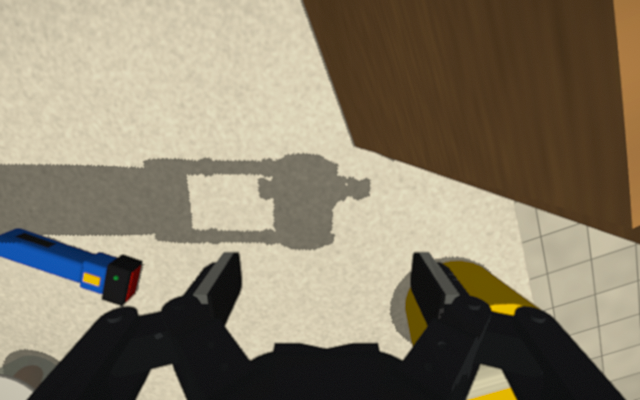

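Run:
```python
from h import *
d=pickle.load(open("d0.pkl","rb"))
S=cloud(d["scene"]);T=cloud(d["side"])
np.set_printoptions(precision=3,suppress=True,linewidth=200)
A=np.concatenate([S.reshape(-1,3),T.reshape(-1,3),cloud(d["wrist"]).reshape(-1,3)]);A=A[~np.isnan(A[:,0])]
def zmap(x0,x1,y0,y1,s,zm=9):
    print("rows x from",x0,"cols y from",y0,"step",s)
    for x in np.arange(x0,x1,s):
        r=[]
        for y in np.arange(y0,y1,s):
            q=A[(A[:,0]>=x)&(A[:,0]<x+s)&(A[:,1]>=y)&(A[:,1]<y+s)&(A[:,2]<zm)]
            r.append("%4d"%(np.percentile(q[:,2],95)*1000) if len(q) else "   .")
        print("%.2f"%x,*r)
zmap(-.1,.36,.5,.9,.03,.32)
zmap(.4,.86,.54,.82,.02)
def fit(n,P,m,t):
    m=cv2.erode(m.astype(np.uint8),np.ones((2,2)))>0
    q=P[m];c=q.mean(0);w,V=np.linalg.eigh(np.cov(q.T));print(t,n,len(q),c,"normal",V[:,0],"major",V[:,2])
for n,P in(("scene",S),("side",T)):
    x,y,z=P[...,0],P[...,1],P[...,2]
    # mat by colour
    g=d[n]["color"].astype(int).max(-1)
    hsv=cv2.cvtColor(d[n]["color"],cv2.COLOR_RGB2HSV)
    near=(abs(x-.463)<.16)&(abs(y+.345)<.12)&(z<.02)
    m=near&((g<110)|(hsv[...,1]>120))
    if m.sum():
        r=cv2.minAreaRect(P[m][:,:2].astype(np.float32)); print("mat",n,m.sum(),r)
    # scanner: points above 12 mm
    m=(abs(x-.45)<.13)&(abs(y-.35)<.08)&(z>.012)&(z<.06)
    print("scanner",n,m.sum(),cv2.minAreaRect(P[m][:,:2].astype(np.float32)))
    for t,cx,cy in(("order",.68,-.14),("plain",.66,.09)):
        m=(abs(x-cx)<.12)&(abs(y-cy)<.11)&(z>.02)&(z<.2)
        print(t,n,m.sum(),cv2.minAreaRect(P[m][:,:2].astype(np.float32)))
x,y,z=[T[...,i] for i in range(3)]
hsv=cv2.cvtColor(d["side"]["color"],cv2.COLOR_RGB2HSV)
m=(abs(x-.65)<.06)&(abs(y+.14)<.08)&(z>.07)&(z<.147)
q=T[m];
# roof panel -x: ransac-ish
best=None
rng=np.random.default_rng(0)
for _ in range(500):
    a=q[rng.choice(len(q),3,False)];nn=np.cross(a[1]-a[0],a[2]-a[0]);l=np.linalg.norm(nn)
    if l<1e-5: continue
    nn/=l
    if nn[0]>0: nn=-nn
    if not .4<nn[2]<.75: continue
    i=abs((q-a[0])@nn)<.004
    if best is None or i.sum()>best.sum(): best=i
p=q[best];c=p.mean(0);w,V=np.linalg.eigh(np.cov(p.T));print("panel",len(p),c,V[:,0])
lm=m&(hsv[...,1]<50)
print("label",lm.sum(),T[lm].mean(0),T[lm].min(0),T[lm].max(0))
v,u=np.nonzero(lm);print(u.mean(),v.mean(),u.min(),u.max(),v.min(),v.max())
crop(d["side"],345,190,60,90,6,"pics/lab.png")
```

```text
rows x from -0.1 cols y from 0.5 step 0.03
-0.10    5    7    4    6    6   85  242  303  299  306  296    .    .    .
-0.07    5    5    5    5    5   84  241  304  312  306  293    .    .    .
-0.04    4    4    6    7    6   77  245  303  309  305    .    .    .    .
-0.01    2    2    4    4    4   74  246  303  301  305    .    .    .    .
0.02    2    2    2    2    3   78  248  302  291  305    .    .    .    .
0.05    2    2    2    2    2   50  239  303  293  306  286    .    .    .
0.08    1    1    1    1    1   64  219  302  310  308  294    .    .    .
0.11    2    2    2    2    2   63  205  303  299  305  283    .    .    .
0.14    2    2    2    2    2   63  248  286  306  305  295    .    .    .
0.17    2    2    1    2    2   63  250  304  279  305  293    .    .    .
0.20    2  302  317  318  314   64  250  304  240  302  280    2    .    .
0.23    2    2  306  314  319  318  318  286  238  298  275    3    .    .
0.26    2    2    2    2    3  306  314    2    7    6    5    5    .    .
0.29    2    2    2    2    1    1    1    2    2    5    6    3    .    .
0.3
[... 2387 characters left out ...]
93), 75.60781860351562)
mat side 2872 ((0.4712519645690918, -0.36166536808013916), (0.1742507517337799, 0.25707578659057617), 85.01935577392578)
scanner side 431 ((0.42973649501800537, 0.3592222332954407), (0.06219835951924324, 0.181119903922081), 78.44486999511719)
order side 1973 ((0.6788668036460876, -0.13217583298683167), (0.16724887490272522, 0.12110919505357742), 79.85842895507812)
plain side 1499 ((0.6598420143127441, 0.1251879334449768), (0.16769850254058838, 0.12022705376148224), 75.75518035888672)
panel 637 [ 0.648 -0.138  0.109] [ 0.806 -0.137 -0.576]
label 184 [ 0.65  -0.128  0.111] [ 0.626 -0.169  0.082] [ 0.671 -0.076  0.136]
368.9945652173913 226.18478260869566 363 374 213 239
```

View pics/lab.png

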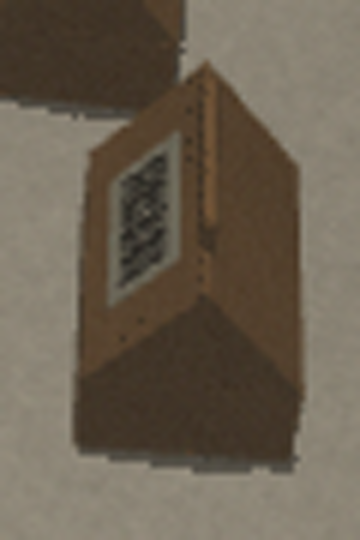

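{"name": "drive_tool", "arguments": {"claw": [85,85,85,85,85,85,85,85], "slide": [[0.05,-0.07,-0.01],[0.1,-0.14,-0.02],[0.15,-0.21,-0.02],[0.2,-0.28,-0.03],[0.25,-0.36,-0.04],[0.3,-0.44,-0.05],[0.35,-0.51,-0.06],[0.37,-0.537,-0.06]], "yaw": [0.01,0.02,0.03,0.04,0.05,0.05,0.05,0.05], "newtons": 20}}

```text
time: 0.82
tool_pos: [0.4308, 0.3579, 0.3738]
tcp_rot: [-0.337, -3.123, 0.002]
wrist_force: [0.4, 0.3, -0.3]
width: 0.999
grip_force: 0.0
```

{"name": "drive_tool", "arguments": {"claw": [85,85,85], "slide": [[0,0,0],[0,0,0],[0,0,0]], "yaw": [0,0,0]}}

```text
time: 1.07
tool_pos: [0.4302, 0.3603, 0.3746]
tcp_rot: [-0.338, -3.123, -0.0]
wrist_force: [-0.2, -0.3, -0.1]
width: 0.995
grip_force: 0.0
```

Run:
```python
from h import *
from workcell import bot
np.set_printoptions(precision=4,suppress=True)
c=bot.read_camera("wrist");cv2.imwrite("pics/w1.png",c["color"][:,:,::-1])
P=cloud(c);x,y,z=[P[...,i] for i in range(3)]
m=(abs(x-.44)<.14)&(abs(y-.355)<.08)&(z>.02)&(z<.045)
q=P[m]
print(m.sum(),cv2.minAreaRect(q[:,:2].astype(np.float32)))
hsv=cv2.cvtColor(c["color"],cv2.COLOR_RGB2HSV)
b=m&(hsv[...,0]>105)&(hsv[...,0]<130)&(hsv[...,1]>150)
print(b.sum(),cv2.minAreaRect(P[b][:,:2].astype(np.float32)),np.median(P[b][:,2]))
s=bot.read_state();print(s["time"],s["tool_pos"],s["tcp_rot"],s["q"])
```

```text
6142 ((0.4076647460460663, 0.34926193952560425), (0.23799188435077667, 0.10762529820203781), 10.274596214294434)
3851 ((0.4178085923194885, 0.36153000593185425), (0.0488831102848053, 0.1479617804288864), 80.1285400390625) 0.032410989892805
1.1167 [0.4299 0.3609 0.3747] [-0.3362 -3.1232 -0.0006] [ 0.6539  0.0711  1.8839  0.0006  1.1866 -0.7027]
```

View pics/w1.png

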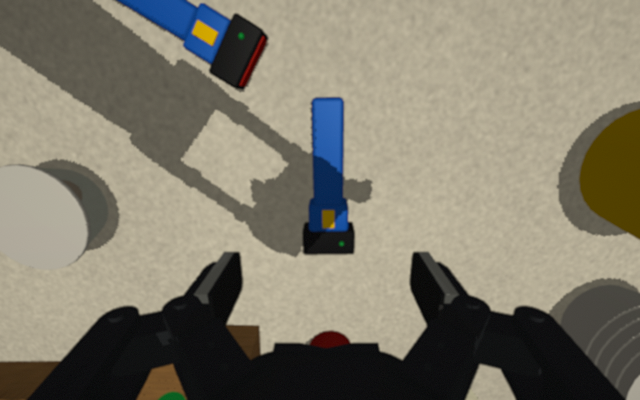

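{"name": "drive_tool", "arguments": {"claw": [85,85,85,85,85,85,85,85], "slide": [[0.002,-0.004,-0.06],[0.002,-0.004,-0.13],[0.002,-0.004,-0.2],[0.002,-0.004,-0.26],[0.002,-0.004,-0.32],[0.002,-0.004,-0.36],[0.002,-0.004,-0.385],[0.002,-0.004,-0.393]], "yaw": [0.0135,0.0135,0.0135,0.0135,0.0135,0.0135,0.0135,0.0135]}}

```text
time: 1.78
tool_pos: [0.4295, 0.3589, 0.1756]
tcp_rot: [-0.267, -3.127, 0.004]
wrist_force: [-0.3, -0.9, -0.1]
width: 0.992
grip_force: 0.0
```

{"name": "drive_tool", "arguments": {"claw": [60,45,38,33,28,28,28,28], "slide": [[0,0,0],[0,0,0],[0,0,0],[0,0,0],[0,0,0],[0,0,0],[0,0,0],[0,0,0]], "yaw": [0,0,0,0,0,0,0,0], "newtons": 21}}

```text
time: 2.45
tool_pos: [0.4323, 0.3593, 0.1803]
tcp_rot: [0.27, 3.127, 0.005]
wrist_force: [-0.7, 2.2, 6.4]
width: 0.39
grip_force: 22.1
```

{"name": "drive_tool", "arguments": {"claw": [28,28,28,28,28,28,28,28], "slide": [[0,0,0.02],[0,0,0.06],[0,0,0.12],[0,0,0.19],[0,0,0.26],[0,0,0.33],[0,0,0.38],[0,0,0.4]], "yaw": [0,0,0,0,0,0,0,0]}}

```text
time: 3.12
tool_pos: [0.4319, 0.3586, 0.3834]
tcp_rot: [0.27, 3.125, 0.007]
wrist_force: [0.7, 0.4, -1.5]
width: 0.397
grip_force: 21.5
```

{"name": "drive_tool", "arguments": {"claw": [28,28,28,28,28,28,28,28], "slide": [[0.03,0.02,0],[0.07,0.05,0],[0.11,0.08,0],[0.15,0.11,0],[0.19,0.14,0],[0.22,0.17,0],[0.26,0.2,0],[0.28,0.22,0]], "yaw": [-0.03,-0.065,-0.1,-0.135,-0.17,-0.205,-0.24,-0.275]}}

```text
time: 3.78
tool_pos: [0.5725, 0.4688, 0.3755]
tcp_rot: [-1.563, -2.724, 0.004]
wrist_force: [0.1, -0.2, -1.7]
width: 0.397
grip_force: 21.6
```

{"name": "drive_tool", "arguments": {"claw": [28,28,28,28,28,28,28,28], "slide": [[0.03,0.03,0],[0.06,0.06,0],[0.09,0.09,0],[0.11,0.12,0],[0.13,0.15,0],[0.15,0.17,0],[0.17,0.185,0],[0.178,0.194,0]], "yaw": [-0.035,-0.07,-0.11,-0.15,-0.19,-0.23,-0.27,-0.301]}}

```text
time: 4.45
tool_pos: [0.6609, 0.5656, 0.3746]
tcp_rot: [2.633, 1.713, -0.006]
wrist_force: [-0.0, -0.0, -2.0]
width: 0.398
grip_force: 21.6
```

{"name": "drive_tool", "arguments": {"claw": [28,28,28,28], "slide": [[0,0,0],[0,0,0],[0,0,0],[0,0,0]], "yaw": [0,0,0,0]}}

```text
time: 4.78
tool_pos: [0.6598, 0.5649, 0.3775]
tcp_rot: [2.627, 1.723, -0.002]
wrist_force: [0.2, -0.3, -1.9]
width: 0.393
grip_force: 21.6
```

```bash
cat >> h.py <<'E'
def scanner(c,g,yaw):
    """blue points near grip g: pitch (deg, nose down +) of the handle in the vertical plane at yaw"""
    P=cloud(c);hsv=cv2.cvtColor(c["color"],cv2.COLOR_RGB2HSV)
    m=(hsv[...,0]>105)&(hsv[...,0]<130)&(hsv[...,1]>140)&(hsv[...,2]>20)&(np.linalg.norm(P-g,axis=-1)<.13)
    q=P[m]-g; a=np.radians(yaw)
    return np.stack([q[:,0]*np.cos(a)+q[:,1]*np.sin(a),-q[:,0]*np.sin(a)+q[:,1]*np.cos(a),q[:,2]],1)
E
python3 - <<'E'
from h import *
from workcell import bot
np.set_printoptions(precision=3,suppress=True)
s=bot.read_state();print(s["time"],s["tool_pos"],s["tcp_rot"],s["q"],s["grip_force"],s["width"],s["wrist_force"])
M=R.from_rotvec(s["tcp_rot"]).as_matrix();g=s["tool_pos"]+M[:,2]*.155
yaw=np.degrees(np.arctan2(M[1,1],M[0,1]))-90;print("yaw",yaw)
ims=[]
for n in("scene","side"):
    c=bot.read_camera(n);q=scanner(c,g,yaw);print(n,len(q))
    if len(q)>5: print(np.percentile(q,[2,50,98],axis=0),np.polyfit(q[:,0],q[:,2],1))
    k=(400,60,200,200) if n=="scene" else (240,0,200,200)
    ims.append(cv2.resize(c["color"][k[1]:k[1]+200,k[0]:k[0]+200,::-1],None,fx=2,fy=2))
cv2.imwrite("pics/two1.png",np.hstack(ims))
E
```

```text
4.7833 [0.66  0.565 0.378] [ 2.627  1.723 -0.002] [ 0.679  0.656  1.1   -0.     1.387  1.089] 21.64224475622177 0.393117322898471 [ 0.195 -0.284 -1.869]
yaw -113.46299012406197
scene 382
[[-0.082 -0.012 -0.018]
 [-0.019  0.017  0.003]
 [ 0.061  0.033  0.017]] [-0.012 -0.001]
side 17
[[-0.073 -0.022  0.005]
 [-0.036 -0.013  0.008]
 [ 0.055  0.015  0.012]] [-0.004  0.007]
```

View pics/two1.png

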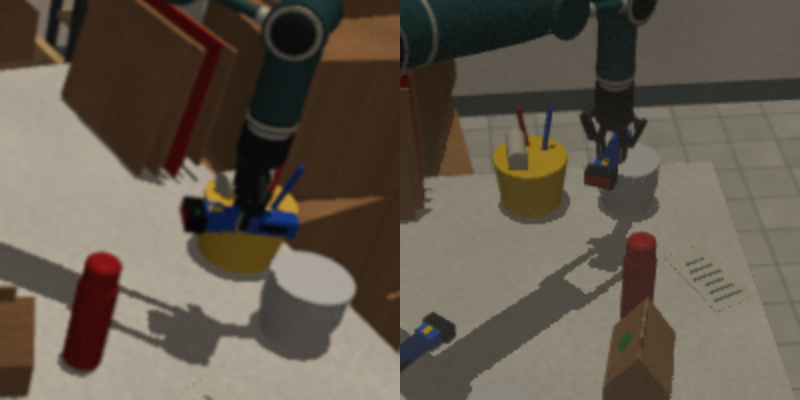

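{"name": "drive_tool", "arguments": {"claw": [28,28,28,28,28,28,28,28], "slide": [[0,0,-0.04],[0,0,-0.09],[0,0,-0.13],[0,0,-0.16],[0,0,-0.175],[0,0,-0.185],[0,0,-0.195],[0,0,-0.2]], "yaw": [0,0,0,0,0,0,0,0]}}

```text
time: 5.55
tool_pos: [0.6605, 0.5656, 0.279]
tcp_rot: [-2.628, -1.721, -0.003]
wrist_force: [-0.6, 0.5, -2.6]
width: 0.393
grip_force: 21.6
```

{"name": "drive_tool", "arguments": {"claw": [28,28,28,28,28,28], "slide": [[0,0,-0.006],[0,0,-0.012],[0,0,-0.018],[0,0,-0.024],[0,0,-0.03],[0,0,-0.036]], "yaw": [0,0,0,0,0,0]}}

```text
time: 6.05
tool_pos: [0.6602, 0.5654, 0.26]
tcp_rot: [-2.628, -1.721, -0.0]
wrist_force: [-0.3, -0.3, -2.6]
width: 0.394
grip_force: 21.6
```

```bash
cat > chk.py <<'E'
from h import *
from workcell import bot
np.set_printoptions(precision=4,suppress=True)
s=bot.read_state();print(s["time"],s["tool_pos"],s["tcp_rot"],s["q"],s["grip_force"],s["wrist_force"])
M=R.from_rotvec(s["tcp_rot"]).as_matrix();g=s["tool_pos"]+M[:,2]*.155
yaw=np.degrees(np.arctan2(M[1,1],M[0,1]))-90
if M[1,1]<0 and yaw<-180: yaw+=360
print("yaw",yaw,"grip",g)
for n in("scene","side","wrist"):
    c=bot.read_camera(n);q=scanner(c,g,yaw);print(n,len(q))
    if len(q)<30: continue
    print(np.percentile(q,[2,50,98],axis=0))
    r=cv2.minAreaRect((q[:,[0,2]]*1000).astype(np.float32));print(" rect x-z",r)
    l=cv2.fitLine((q[:,[0,2]]).astype(np.float32),cv2.DIST_HUBER,0,.01,.01).ravel();print(" line pitch down",-np.degrees(np.arctan(l[1]/l[0])))
E
python3 chk.py
```

```text
6.05 [0.6602 0.5654 0.26  ] [-2.6281 -1.7213 -0.0002] [0.6795 0.7248 1.206  0.     1.2106 1.0906] 21.617084741592407 [-0.3218 -0.2747 -2.6355]
yaw -113.55272093773094 grip [0.6603 0.5654 0.105 ]
scene 329
[[-0.0775 -0.0113 -0.0186]
 [-0.0123  0.0158  0.0031]
 [ 0.0605  0.0295  0.0113]]
 rect x-z ((-8.204898834228516, 10.101602554321289), (67.53314971923828, 141.69923400878906), 89.68724822998047)
 line pitch down -0.04284461
side 11
wrist 18116
[[-0.0745 -0.0167  0.0026]
 [-0.028   0.0006  0.006 ]
 [ 0.0343  0.0171  0.0074]]
 rect x-z ((-2.111927032470703, 22.603038787841797), (69.47713470458984, 139.9261016845703), 78.44178771972656)
 line pitch down 0.29655558
```

Run:
```python
from h import *
from workcell import bot
a=bot.read_camera("scene");b=bot.read_camera("wrist")
i=cv2.resize(a["color"][130:260,460:600],None,fx=3,fy=3,interpolation=cv2.INTER_CUBIC);j=cv2.resize(b["color"],(380,390//1))
cv2.imwrite("pics/two2.png",np.hstack([i[:390],j[:390]])[:,:,::-1])
P=cloud(a);q=P[(abs(P[...,0]-.72)<.12)&(abs(P[...,1]-.69)<.1)&(P[...,2]>.112)&(P[...,2]<.13)]
print(cv2.minEnclosingCircle(q[:,:2].astype(np.float32)),q.min(0),q.max(0))
```

```text
((0.7066181898117065, 0.6797985434532166), 0.09268877655267715) [0.64910275 0.59017876 0.11201858] [0.79155499 0.77014389 0.12386933]
```

View pics/two2.png

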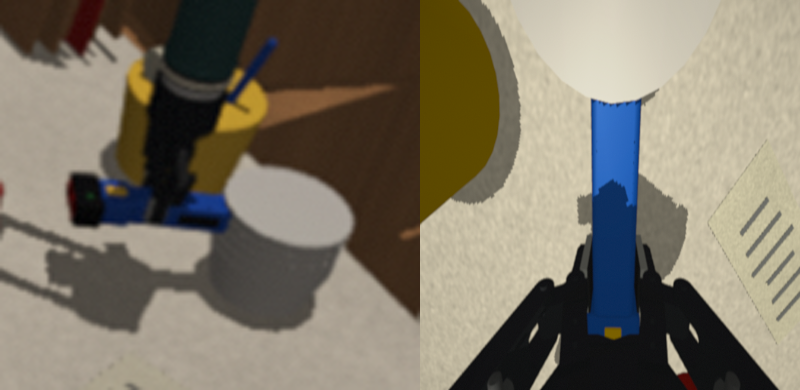

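Run:
```python
from h import *
d=pickle.load(open("d0.pkl","rb"))
for n in("scene","side"):
    P=cloud(d[n]).reshape(-1,3);P=P[~np.isnan(P[:,0])]
    print(n,"rows y; cols x from -.5 step .04")
    for y in np.arange(-.7,.7,.1):
        r=[]
        for x in np.arange(-.5,.1,.04):
            q=P[(P[:,0]>=x)&(P[:,0]<x+.04)&(abs(P[:,1]-y)<.03)]
            r.append("%5d"%(np.median(q[:,2])*1000) if len(q) else "    .")
        print("%5.2f"%y,*r)
    q=P[abs(P[:,2])<.012];
    for y in(-.6,-.5,-.4,-.2,.2,.3,.4,.5,.6):
        w=q[(abs(q[:,1]-y)<.03)];print("y",y,"x range",np.percentile(w[:,0],[.2,99.8]))
    for x in(0.1,.3,.6,.8):
        w=q[(abs(q[:,0]-x)<.03)];print("x",x,"y range",np.percentile(w[:,1],[.2,99.8]))
```

```text
scene rows y; cols x from -.5 step .04
-0.70     .     .     .     .     .     .     .     .     .     .     .     .     .     .   409
-0.60     .     .     .     .    -6     0     0    -1     0    -1    -1    -1    -2   127    92
-0.50     .     .     .     .     .    -1     0     0    -1    -1    -1    -1    -1     0     0
-0.40     .     .     .     .     .     .   129   127    87    79    45     0     0     0     0
-0.30     .     .     .     .     .   126   129   128   129    69     0     0     0     0     0
-0.20     .     .     .     .    -8    -2    -1    -1     0     0     0     0     0     0     0
-0.10     .     .     .     .     .    -2     0     0     0     0     0     4     9    12     3
-0.00     .     .     .     .     .     0     1     5   299   310   316   335   336   314   156
 0.10     .     .     .     .     .     .     .     0     1   271   429   459     9     4     0
 0.20     .     .     .     .    -2     2     0     1     0     1     0     0     0     0     0
 0.30     .     .     .     .     .    -1     0     0     0     1     1     0     0     1     0
 0.40
[... 2010 characters left out ...]
 .     .     .     .     1     1     1     1     1     1     1     0     0     1
 0.60     .     .     .     .     .     1     2     1     2     2     2     1     0     2     1
y -0.6 x range [-0.1813327   0.95077406]
y -0.5 x range [-0.29409143  0.9503048 ]
y -0.4 x range [-0.29279899  0.94772531]
y -0.2 x range [-0.29329792  0.94952774]
y 0.2 x range [-0.29218114  0.9507555 ]
y 0.3 x range [-0.01140515  0.94971838]
y 0.4 x range [-0.21653524  0.94977418]
y 0.5 x range [-0.26905732  0.94941932]
y 0.6 x range [-0.2935639   0.94817993]
x 0.1 y range [-0.43187161  0.68122626]
x 0.3 y range [-0.48145301  1.42874192]
x 0.6 y range [-0.63428453  0.84059034]
x 0.8 y range [-0.53518241  0.81910152]
```

{"name": "drive_tool", "arguments": {"claw": [28,28,28,28,28,28,28,28], "slide": [[0,0,0.05],[0,0,0.12],[-0.03,-0.04,0.19],[-0.08,-0.1,0.25],[-0.12,-0.16,0.28],[-0.17,-0.22,0.28],[-0.22,-0.28,0.28],[-0.27,-0.34,0.28]], "yaw": [0,0,0,0,0,0,0,0]}}

```text
time: 6.97
tool_pos: [0.5239, 0.3938, 0.402]
tcp_rot: [2.628, 1.721, 0.004]
wrist_force: [0.1, 0.3, -2.3]
width: 0.393
grip_force: 21.6
```

{"name": "drive_tool", "arguments": {"claw": [28,28,28,28,28,28,28,28], "slide": [[-0.03,-0.06,0],[-0.05,-0.13,0],[-0.06,-0.2,0],[-0.06,-0.27,0],[-0.06,-0.34,0],[-0.05,-0.41,0],[-0.05,-0.48,0],[-0.05,-0.55,0]], "yaw": [0,0,0,0,0,0,0,0]}}

```text
time: 7.63
tool_pos: [0.4999, 0.1188, 0.4013]
tcp_rot: [2.627, 1.721, 0.003]
wrist_force: [0.5, -0.6, -2.3]
width: 0.394
grip_force: 21.6
```

{"name": "drive_tool", "arguments": {"claw": [28,28,28,28,28,28,28,28], "slide": [[0,-0.08,0],[0,-0.16,0],[0,-0.24,0],[-0.01,-0.32,0],[-0.03,-0.4,0],[-0.06,-0.48,0],[-0.1,-0.55,0],[-0.14,-0.62,0]], "yaw": [-0.01,-0.02,-0.04,-0.06,-0.08,-0.1,-0.12,-0.14]}}

```text
time: 8.3
tool_pos: [0.4292, -0.1914, 0.4012]
tcp_rot: [2.94, 1.101, 0.002]
wrist_force: [1.5, -0.8, -2.2]
width: 0.398
grip_force: 21.6
```

{"name": "drive_tool", "arguments": {"claw": [28,28,28,28,28,28,28,28], "slide": [[-0.03,-0.07,0],[-0.06,-0.14,0],[-0.1,-0.21,0],[-0.15,-0.27,0],[-0.21,-0.33,0],[-0.27,-0.38,0],[-0.33,-0.43,0],[-0.4,-0.46,0]], "yaw": [-0.03,-0.06,-0.09,-0.12,-0.15,-0.18,-0.21,-0.229]}}

```text
time: 8.97
tool_pos: [0.2289, -0.4216, 0.4014]
tcp_rot: [3.138, -0.007, 0.002]
wrist_force: [0.1, 0.1, -2.0]
width: 0.394
grip_force: 21.6
```

{"name": "drive_tool", "arguments": {"claw": [28,28,28,28,28,28,28,28], "slide": [[-0.07,-0.03,0],[-0.14,-0.06,0],[-0.21,-0.09,0],[-0.28,-0.12,0],[-0.36,-0.15,0],[-0.44,-0.18,0],[-0.52,-0.2,0],[-0.6,-0.21,0]], "yaw": [0,0,0,0,0,0,0,0]}}

```text
time: 9.63
tool_pos: [-0.0715, -0.5253, 0.4013]
tcp_rot: [3.139, 0.001, -0.0]
wrist_force: [-0.8, -0.2, -2.1]
width: 0.394
grip_force: 21.6
```

{"name": "drive_tool", "arguments": {"claw": [28,28,28,28,28,28,28,28], "slide": [[-0.07,-0.01,0],[-0.14,-0.01,0],[-0.21,-0.01,0],[-0.28,-0.01,0],[-0.36,-0.01,0],[-0.44,-0.01,0],[-0.51,-0.01,0],[-0.547,-0.01,0]], "yaw": [0,0,0,0,0,0,0,0]}}

```text
time: 10.3
tool_pos: [-0.3468, -0.529, 0.401]
tcp_rot: [3.14, -0.003, -0.004]
wrist_force: [-0.4, -0.1, -2.0]
width: 0.396
grip_force: 21.6
```

{"name": "drive_tool", "arguments": {"claw": [28,28,28,28,28,28,28,28], "slide": [[0,0,-0.02],[0,0,-0.08],[0,0,-0.15],[0,0,-0.22],[0,0,-0.29],[0,0,-0.35],[0,0,-0.39],[0,0,-0.4]], "yaw": [0,0,0,0,0,0,0,0]}}

```text
time: 10.97
tool_pos: [-0.3403, -0.5276, 0.1952]
tcp_rot: [-3.135, -0.002, -0.009]
wrist_force: [-0.1, 1.6, -3.1]
width: 0.394
grip_force: 21.6
```

```bash
python3 chk.py
python3 - <<'E'
from h import *
from workcell import bot
a=bot.read_camera("scene")
crop(a,100,50,200,130,3,"pics/edge.png")
E
```

```text
10.9667 [-0.3403 -0.5276  0.1952] [-3.1346 -0.0018 -0.0088] [-2.1835  0.3802  1.872   0.0007  0.8984 -0.6143] 21.647826433181763 [-0.0937  1.5883 -3.0802]
yaw -179.93158141261176 grip [-0.3394 -0.5265  0.0403]
scene 147
[[-0.097  -0.0166 -0.017 ]
 [-0.0508 -0.      0.0045]
 [ 0.044   0.0175  0.0146]]
 rect x-z ((-24.178672790527344, 12.577533721923828), (155.2904815673828, 52.684722900390625), 11.328588485717773)
 line pitch down -1.1265978
side 474
[[-0.0854 -0.015  -0.009 ]
 [-0.0376  0.0025  0.0075]
 [ 0.0369  0.0189  0.0132]]
 rect x-z ((-25.244951248168945, 3.8044967651367188), (118.02497100830078, 85.76273345947266), 37.52556610107422)
 line pitch down 0.52564883
wrist 20523
[[-0.0846 -0.0126  0.0073]
 [-0.0353  0.0046  0.0107]
 [ 0.0339  0.0207  0.0123]]
 rect x-z ((-6.885215759277344, 27.638029098510742), (72.82323455810547, 150.0425567626953), 79.35736846923828)
 line pitch down 0.47642386
```

View pics/edge.png

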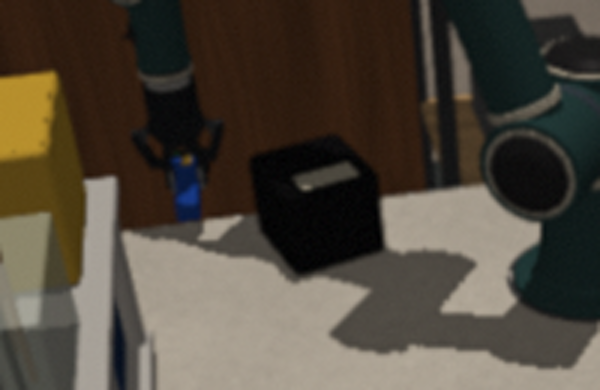

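{"name": "drive_tool", "arguments": {"claw": [28,28,28,28,28,28,28,28], "slide": [[0,0,-0.015],[0,0,-0.03],[0,0,-0.04],[0,0,-0.05],[0,0,-0.058],[0,0,-0.066],[0,0,-0.073],[0,0,-0.08]], "yaw": [0,0,0,0,0,0,0,0]}}

```text
time: 11.83
tool_pos: [-0.3452, -0.5303, 0.1617]
tcp_rot: [3.139, 0.002, -0.007]
wrist_force: [-6.9, 2.1, 4.6]
width: 0.393
grip_force: 22.4
```

```bash
python3 chk.py
```

```text
11.8333 [-0.3452 -0.5303  0.1617] [ 3.139   0.0018 -0.0071] [-2.1866  0.4289  1.8785 -0.003   0.8294 -0.6149] 22.386110723018646 [-6.9278  2.0922  4.6009]
yaw -179.93423507153793 grip [-0.3459 -0.5307  0.0067]
scene 76
[[-0.0931 -0.0171  0.0037]
 [-0.0798 -0.001   0.0251]
 [ 0.013   0.0146  0.0379]]
 rect x-z ((-36.283058166503906, 8.431127548217773), (33.02848434448242, 122.45323181152344), 73.72286224365234)
 line pitch down 11.971513
side 396
[[-0.0846 -0.0157 -0.0085]
 [-0.0415  0.0009  0.0217]
 [ 0.0362  0.0167  0.0384]]
 rect x-z ((-10.764179229736328, 21.363237380981445), (62.257625579833984, 144.77207946777344), 73.64376831054688)
 line pitch down 19.162508
wrist 23081
[[-0.0858 -0.015  -0.0089]
 [-0.0496  0.0014  0.0256]
 [ 0.0447  0.0178  0.0371]]
 rect x-z ((-7.846038818359375, 22.456939697265625), (62.35024642944336, 149.8455810546875), 73.44038391113281)
 line pitch down 20.389698
```

{"name": "drive_tool", "arguments": {"claw": [28,28,28,28,28,28], "slide": [[0,0,-0.006],[0,0,-0.012],[0,0,-0.018],[0,0,-0.024],[0,0,-0.028],[0,0,-0.028]], "yaw": [0,0,0,0,0,0]}}

```text
time: 12.48
tool_pos: [-0.3439, -0.5302, 0.1465]
tcp_rot: [3.14, 0.0, -0.003]
wrist_force: [-6.5, -1.1, 1.9]
width: 0.396
grip_force: 24.9
```

```bash
cat > pit.py <<'E'
from h import *
from workcell import bot
np.set_printoptions(precision=4,suppress=True)
s=bot.read_state();M=R.from_rotvec(s["tcp_rot"]).as_matrix();g=s["tool_pos"]+M[:,2]*.155
yaw=np.degrees(np.arctan2(M[1,1],M[0,1]))-90
print(s["time"],s["tool_pos"],"yaw",yaw,s["grip_force"],s["wrist_force"])
q=scanner(bot.read_camera("wrist"),g,yaw)
q=q[abs(q[:,1])<.014]
i=np.ones(len(q),bool)
for _ in range(8):
    A=np.c_[q[i][:,:2],np.ones(i.sum())];p=np.linalg.lstsq(A,q[i][:,2],rcond=None)[0]
    r=q[:,2]-np.c_[q[:,:2],np.ones(len(q))]@p; i=abs(r)<max(.0015,1.5*np.median(abs(r)))
th=np.arctan(-p[0]);print("pitch",np.degrees(th),"roll",np.degrees(np.arctan(p[1])),"n",i.sum(),"perp dist top over grasp",p[2]*np.cos(th),"along min/max",np.percentile(q[i]@[np.cos(th),0,-np.sin(th)],[.5,99.5]),"y mid",np.median(q[i][:,1]))
E
python3 pit.py
```

```text
12.4833 [-0.3439 -0.5302  0.1465] yaw -179.98917889758906 24.883341193199158 [-6.5118 -1.0908  1.8884]
pitch 36.75193340448862 roll 1.0191923968396126 n 12264 perp dist top over grasp 0.009468129182017027 along min/max [-0.086   0.0525] y mid 0.0001631908546724268
```

{"name": "drive_tool", "arguments": {"claw": [28,28,28,28,28,28,28,28], "slide": [[0,0,0.02],[0,0,0.06],[0,0,0.12],[0,0,0.2],[0,0,0.28],[0,0,0.36],[0,0,0.43],[0,0,0.48]], "yaw": [0,0,0,0,0,0,0,0], "newtons": 20.5}}

```text
time: 13.2
tool_pos: [-0.3421, -0.5297, 0.3894]
tcp_rot: [3.14, 0.002, 0.0]
wrist_force: [-0.1, -0.3, -2.2]
width: 0.394
grip_force: 24.4
```

{"name": "drive_tool", "arguments": {"claw": [28,28,28,28], "slide": [[0,0,0.03],[0,0,0.03],[0,0,0.03],[0,0,0.03]], "yaw": [0,0,0,0]}}

```text
time: 13.53
tool_pos: [-0.3421, -0.529, 0.3985]
tcp_rot: [-3.138, -0.001, -0.005]
wrist_force: [0.2, -0.2, -3.1]
width: 0.392
grip_force: 24.4
```

```bash
python3 pit.py;python3 pit.py; python3 chk.py|grep -A6 scene
```

```text
13.5333 [-0.3421 -0.529   0.3985] yaw -179.95362572229135 24.435010850429535 [ 0.2347 -0.1952 -3.0805]
pitch 36.88932705164858 roll 0.7775658277280372 n 12260 perp dist top over grasp 0.00946796027044667 along min/max [-0.0859  0.0519] y mid 0.0002675797392020408
13.5833 [-0.3421 -0.5289  0.398 ] yaw -179.9578916520963 24.43431258201599 [ 0.1474  0.7702 -3.3031]
pitch 36.90344808358337 roll 0.7462988260539566 n 12263 perp dist top over grasp 0.009471706826771191 along min/max [-0.0861  0.052 ] y mid 0.00025680869412403676
scene 156
[[-0.0859 -0.0219 -0.0524]
 [-0.0603 -0.0007  0.0205]
 [ 0.0316  0.0224  0.056 ]]
 rect x-z ((-17.92450714111328, 6.834510803222656), (42.66106033325195, 159.75167846679688), 52.27946853637695)
 line pitch down 42.810314
side 245
```

{"name": "drive_tool", "arguments": {"claw": [28,28,28,28,28,28,28,28], "slide": [[0.05,0,0.02],[0.12,0.01,0.04],[0.2,0.01,0.04],[0.28,0.02,0.04],[0.36,0.02,0.04],[0.44,0.03,0.04],[0.52,0.03,0.04],[0.6,0.04,0.04]], "yaw": [0.03,0.06,0.09,0.12,0.15,0.18,0.22,0.26], "newtons": 20}}

```text
time: 14.45
tool_pos: [-0.0413, -0.5093, 0.4208]
tcp_rot: [2.88, 1.254, 0.0]
wrist_force: [0.7, -0.4, -3.4]
width: 0.393
grip_force: 24.4
```

{"name": "drive_tool", "arguments": {"claw": [28,28,28,28,28,28,28,28], "slide": [[0.06,0.02,0],[0.12,0.05,0],[0.18,0.08,0],[0.24,0.11,0],[0.3,0.14,0],[0.36,0.17,0],[0.42,0.2,0],[0.48,0.23,0]], "yaw": [0.035,0.07,0.105,0.14,0.175,0.21,0.245,0.28]}}

```text
time: 15.12
tool_pos: [0.1981, -0.3934, 0.4208]
tcp_rot: [-2.072, -2.361, -0.0]
wrist_force: [0.5, -0.5, -2.7]
width: 0.397
grip_force: 24.4
```

{"name": "drive_tool", "arguments": {"claw": [28,28,28,28,28,28,28,28], "slide": [[0.05,0.05,0],[0.1,0.1,0],[0.15,0.15,0],[0.2,0.2,0],[0.25,0.25,0],[0.3,0.3,0],[0.35,0.35,0],[0.4,0.4,0]], "yaw": [0.035,0.07,0.105,0.14,0.175,0.21,0.245,0.28]}}

```text
time: 15.78
tool_pos: [0.3978, -0.193, 0.4209]
tcp_rot: [-0.869, -3.019, 0.0]
wrist_force: [0.4, -0.9, -2.6]
width: 0.392
grip_force: 24.4
```

```bash
python3 pit.py
python3 - <<'E'
from h import *
np.set_printoptions(precision=4,suppress=True)
d=pickle.load(open("d0.pkl","rb"))
c=d["side"];P=cloud(c)
p=np.array([P[v,u] for u in range(365,374) for v in range(219,234)])
A=np.c_[p[:,:2],np.ones(len(p))];k=np.linalg.lstsq(A,p[:,2],rcond=None)[0]
print("plane",np.degrees(np.arctan(np.hypot(*k[:2]))),np.degrees(np.arctan2(k[1],k[0])),p.mean(0))
# ray of label centre pixel with plane of label (normal yaw -9.8, 35 deg), mean depth
print(P[226,369],p.mean(0)+0)
# ridge from scene & side: highest points
for n in("scene","side"):
    Q=cloud(d[n]).reshape(-1,3);m=(abs(Q[:,0]-.68)<.06)&(abs(Q[:,1]+.135)<.09)&(Q[:,2]>.157)&(Q[:,2]<.18)
    q=Q[m][:,:2];w,V=np.linalg.eigh(np.cov(q.T));print(n,m.sum(),q.mean(0),cv2.minAreaRect(q.astype(np.float32)),np.degrees(np.arctan2(V[1,1],V[0,1])))
E
```

```text
15.7833 [ 0.3978 -0.193   0.4209] yaw -32.13151108378344 24.352946877479553 [ 0.3702 -0.8986 -2.5641]
pitch 36.74955111237821 roll -0.9459073030697718 n 12266 perp dist top over grasp 0.009595939834142315 along min/max [-0.0859  0.0521] y mid -0.00024626509112105326
plane 53.550324121072315 -10.980094286509967 [ 0.6501 -0.1272  0.1107]
[ 0.6505 -0.1258  0.1086] [ 0.6501 -0.1272  0.1107]
scene 178 [ 0.6841 -0.1319] ((0.6834461092948914, -0.13157686591148376), (0.0985536053776741, 0.01376867014914751), 82.45398712158203) 80.09107696803146
side 54 [ 0.6774 -0.1353] ((0.6776493787765503, -0.131306454539299), (0.10324859619140625, 0.00529883150011301), 79.51990509033203) 79.56386631021444
```

{"name": "drive_tool", "arguments": {"claw": [28,28,28,28,28,28,28,28], "slide": [[0.03,0.04,0],[0.07,0.09,-0.01],[0.11,0.13,-0.02],[0.15,0.16,-0.04],[0.18,0.175,-0.06],[0.2,0.183,-0.07],[0.207,0.184,-0.075],[0.208,0.184,-0.076]], "yaw": [0.025,0.05,0.075,0.1,0.115,0.123,0.123,0.123]}}

```text
time: 16.5
tool_pos: [0.5011, -0.1028, 0.3822]
tcp_rot: [-0.283, -3.127, 0.0]
wrist_force: [-0.3, 1.0, -1.5]
width: 0.393
grip_force: 24.3
```

{"name": "drive_tool", "arguments": {"claw": [28,28,28,28], "slide": [[0,0,0],[0,0,0],[0,0,0],[0,0,0]], "yaw": [0,0,0,0]}}

```text
time: 16.83
tool_pos: [0.5006, -0.1032, 0.3838]
tcp_rot: [0.284, 3.128, -0.0]
wrist_force: [0.8, 0.2, -1.6]
width: 0.393
grip_force: 24.3
```

```bash
python3 pit.py
python3 - <<'E'
from h import *
from workcell import bot
c=bot.read_camera("side"); d=pickle.load(open("d0.pkl","rb"))
crop(c,250,130,160,140,5,"pics/aim.png")
for n in("scene","side"):
    c=bot.read_camera(n);Q=cloud(c).reshape(-1,3);m=(abs(Q[:,0]-.68)<.06)&(abs(Q[:,1]+.135)<.09)&(Q[:,2]>.157)&(Q[:,2]<.18);print(n,m.sum(),Q[m].mean(0))
    P=cloud(c);h=c["color"].max(-1);g=np.array([.574,-.113,.174])
    m=(np.linalg.norm(P-g,axis=-1)<.05);q=P[m];print(" head pts",len(q),q.mean(0) if len(q) else "",q.max(0) if len(q) else "")
E
```

```text
16.8333 [ 0.5006 -0.1032  0.3838] yaw -10.387218787002595 24.331046640872955 [ 0.8037  0.1618 -1.5783]
pitch 36.695102209258636 roll -1.035662120141936 n 12243 perp dist top over grasp 0.009216894413037746 along min/max [-0.0863  0.0514] y mid -0.00026493908309596984
scene 180 [ 0.68420744 -0.13224233  0.16579538]
 head pts 347 [ 0.56223653 -0.11411683  0.19036647] [ 0.58263098 -0.08370554  0.21436104]
side 55 [ 0.67719727 -0.13681011  0.17001368]
 head pts 234 [ 0.55351141 -0.12336242  0.18973289] [ 0.5772565  -0.08316962  0.20894178]
```

View pics/aim.png

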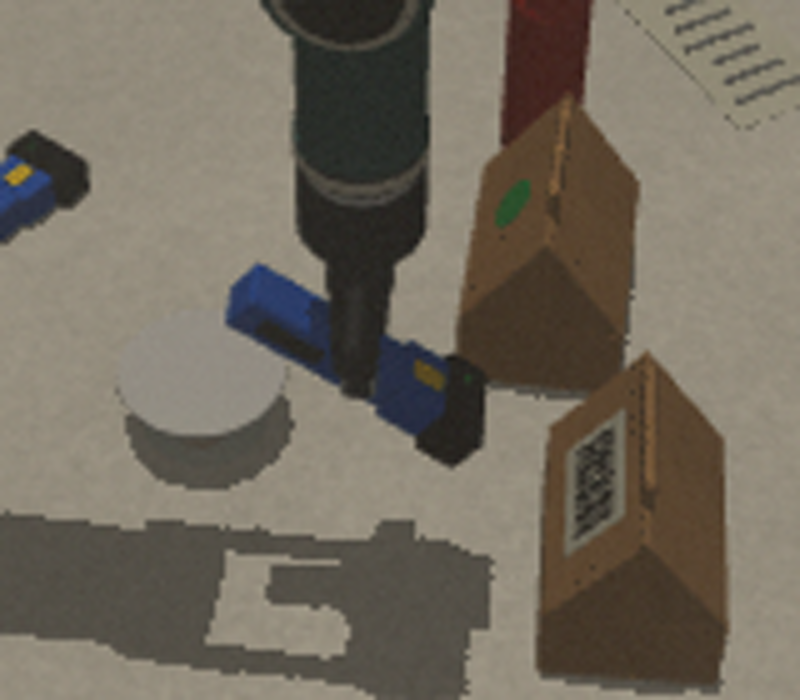

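{"name": "drive_tool", "arguments": {"claw": [28,28,28,28,28,28,28,28], "slide": [[0.003,0.005,0],[0.003,0.005,0],[0.003,0.005,0],[0.003,0.005,0],[0.003,0.005,0],[0.003,0.005,0],[0.003,0.005,0],[0.003,0.005,0]], "yaw": [0.002,0.002,0.002,0.002,0.002,0.002,0.002,0.002]}}

```text
time: 17.7
tool_pos: [0.5025, -0.1001, 0.3831]
tcp_rot: [-0.272, -3.13, -0.0]
wrist_force: [-0.1, 1.0, -1.6]
width: 0.397
grip_force: 24.3
```

{"name": "drive_tool", "arguments": {"claw": [28,28,28,28,28,28,28,28], "slide": [[0,0,0],[0,0,0],[0,0,0],[0,0,0],[0,0,0],[0,0,0],[0,0,0],[0,0,0]], "yaw": [0,0,0,0,0,0,0,0]}}

```text
time: 18.37
tool_pos: [0.5025, -0.1001, 0.3832]
tcp_rot: [0.272, 3.13, -0.0]
wrist_force: [0.2, -0.9, -2.0]
width: 0.397
grip_force: 24.3
```

{"name": "drive_tool", "arguments": {"claw": [28,28,28,28,28,28,28,28], "slide": [[0,0,0],[0,0,0],[0,0,0],[0,0,0],[0,0,0],[0,0,0],[0,0,0],[0,0,0]], "yaw": [0,0,0,0,0,0,0,0]}}

```text
time: 19.03
tool_pos: [0.5025, -0.1001, 0.3832]
tcp_rot: [0.272, 3.13, -0.0]
wrist_force: [0.4, 0.1, -1.7]
width: 0.394
grip_force: 24.3
```

{"name": "drive_tool", "arguments": {"claw": [28,28,28,28,28,28,28,28], "slide": [[0,0,0],[0,0,0],[0,0,0],[0,0,0],[0,0,0],[0,0,0],[0,0,0],[0,0,0]], "yaw": [0,0,0,0,0,0,0,0]}}

```text
time: 19.7
tool_pos: [0.5025, -0.1001, 0.3832]
tcp_rot: [-0.272, -3.13, 0.0]
wrist_force: [-0.9, 0.3, -2.0]
width: 0.397
grip_force: 24.3
```

{"name": "drive_tool", "arguments": {"claw": [28,28,28,28,28,28,28,28], "slide": [[0,0,0],[0,0,0],[0,0,0],[0,0,0],[0,0,0],[0,0,0],[0,0,0],[0,0,0]], "yaw": [0,0,0,0,0,0,0,0]}}

```text
time: 20.37
tool_pos: [0.5025, -0.1001, 0.3832]
tcp_rot: [-0.272, -3.13, 0.0]
wrist_force: [0.8, 0.3, -2.4]
width: 0.391
grip_force: 24.3
```

```bash
python3 pit.py
python3 - <<'E'
from h import *
d=pickle.load(open("d0.pkl","rb"))
for n in("scene","side"):
    P=cloud(d[n]);c=d[n]["color"].astype(int);hsv=cv2.cvtColor(d[n]["color"],cv2.COLOR_RGB2HSV)
    x,y=P[...,0],P[...,1]
    near=(abs(x-.463)<.16)&(abs(y+.345)<.11)&(abs(P[...,2])<.02)
    m=(near&(c.max(-1)<95)).astype(np.uint8)
    m=cv2.morphologyEx(m,cv2.MORPH_OPEN,np.ones((3,3)))
    k,l,st,ce=cv2.connectedComponentsWithStats(m);i=1+st[1:,4].argmax()
    q=P[l==i];r=cv2.minAreaRect(q[:,:2].astype(np.float32));print(n,st[i],r,q[:,:2].mean(0))
E
```

```text
20.3667 [ 0.5025 -0.1001  0.3832] yaw -9.94839198217879 24.337192475795746 [ 0.8349  0.3326 -2.4466]
pitch 36.74851307247066 roll -0.9639836548030805 n 12230 perp dist top over grasp 0.009238618461377378 along min/max [-0.0863  0.0517] y mid -0.0002927371464717769
scene [ 213  206   33   49 1426] ((0.4650683104991913, -0.34438207745552063), (0.09946919232606888, 0.23063553869724274), 83.9878158569336) [ 0.47272567 -0.34634026]
side [ 281  291   74   35 2168] ((0.4599270224571228, -0.34726420044898987), (0.11829175800085068, 0.22630873322486877), 85.02024841308594) [ 0.46165027 -0.34403454]
```

{"name": "drive_tool", "arguments": {"claw": [28,28,28,28,28,28,28,28], "slide": [[-0.04,-0.01,0.02],[-0.08,-0.06,0.03],[-0.09,-0.14,0.03],[-0.09,-0.22,0.03],[-0.08,-0.3,0.02],[-0.06,-0.38,0],[-0.04,-0.45,-0.03],[-0.023,-0.498,-0.08]], "yaw": [0.005,0.01,0.015,0.02,0.028,0.028,0.028,0.028]}}

```text
time: 21.08
tool_pos: [0.4921, -0.3533, 0.3458]
tcp_rot: [0.137, 3.133, -0.008]
wrist_force: [1.8, -0.7, -0.6]
width: 0.396
grip_force: 24.4
```

{"name": "drive_tool", "arguments": {"claw": [28,28,28,28,28,28,28], "slide": [[0,0,-0.06],[0,0,-0.11],[0,0,-0.15],[0,0,-0.18],[0,0,-0.196],[0,0,-0.196],[0,0,-0.196]], "yaw": [0,0,0,0,0,0,0]}}

```text
time: 21.67
tool_pos: [0.4911, -0.3491, 0.2453]
tcp_rot: [-0.134, -3.138, -0.0]
wrist_force: [0.0, -0.9, -1.8]
width: 0.396
grip_force: 24.3
```

```bash
python3 pit.py
```

```text
21.6667 [ 0.4911 -0.3491  0.2453] yaw -4.905140257454008 24.276493191719055 [ 0.0346 -0.9053 -1.7672]
pitch 36.7720251041422 roll -0.9082223739502048 n 12228 perp dist top over grasp 0.009088125364459996 along min/max [-0.0864  0.0519] y mid -0.0003435669369689135
```

{"name": "drive_tool", "arguments": {"claw": [28,28,28,28,28,28,28,28], "slide": [[0,0,-0.01],[0,0,-0.019],[0,0,-0.025],[0,0,-0.03],[-0.007,0.001,-0.036],[-0.016,0.001,-0.043],[-0.022,0.002,-0.05],[-0.028,0.002,-0.057]], "yaw": [0,0,0,0,0,0,0,0]}}

```text
time: 22.38
tool_pos: [0.4771, -0.3482, 0.2173]
tcp_rot: [0.134, 3.137, -0.001]
wrist_force: [-0.9, 1.9, 2.7]
width: 0.398
grip_force: 24.1
```

```bash
python3 pit.py
```

```text
22.3833 [ 0.4771 -0.3482  0.2173] yaw -4.903691545599131 24.061372876167297 [-0.9176  1.9371  2.6634]
pitch 24.740813559127023 roll -0.989260364498191 n 16107 perp dist top over grasp 0.009921311841017752 along min/max [-0.0862  0.0524] y mid -0.00024114079450347683
```

{"name": "drive_tool", "arguments": {"claw": [28,28,28,28,28,28,28,28], "slide": [[-0.005,0,-0.008],[-0.01,0.001,-0.017],[-0.016,0.001,-0.025],[-0.0206,0.002,-0.0334],[-0.025,0.002,-0.043],[-0.029,0.002,-0.052],[-0.032,0.003,-0.06],[-0.033,0.003,-0.066]], "yaw": [0,0,0,0,0,0,0,0]}}

```text
time: 23.1
tool_pos: [0.4603, -0.3466, 0.183]
tcp_rot: [-0.135, -3.138, 0.0]
wrist_force: [-1.0, -0.9, 1.8]
width: 0.397
grip_force: 23.4
```

```bash
python3 pit.py
```

```text
23.1 [ 0.4603 -0.3466  0.183 ] yaw -4.908238587563545 23.439898788928986 [-1.0076 -0.8644  1.8019]
pitch 1.634063087793152 roll -0.9507041101667566 n 16959 perp dist top over grasp 0.010757316946284453 along min/max [-0.0854  0.0321] y mid -0.00027297127640798753
```

{"name": "drive_tool", "arguments": {"claw": [28,28,28,33,36,40,46,52], "slide": [[0,0,-0.002],[0,0,-0.004],[0,0,-0.004],[0,0,-0.004],[0,0,-0.004],[0,0,-0.004],[0,0,-0.004],[0,0,-0.004]], "yaw": [0,0,0,0,0,0,0,0]}}

```text
time: 23.82
tool_pos: [0.4607, -0.3466, 0.1818]
tcp_rot: [0.134, 3.138, -0.0]
wrist_force: [0.2, 1.1, 0.1]
width: 0.607
grip_force: 0.0
```

{"name": "drive_tool", "arguments": {"claw": [60,68,70,70,70,70,70,70], "slide": [[0,0,0],[0,0,0],[0,0,0.02],[0,0,0.06],[0,0,0.12],[0,0,0.2],[0,0,0.28],[0,0,0.36]], "yaw": [0,0,0,0,0,0,0,0]}}

```text
time: 24.48
tool_pos: [0.4601, -0.3462, 0.364]
tcp_rot: [-0.135, -3.139, -0.0]
wrist_force: [1.1, -0.5, 0.2]
width: 0.817
grip_force: 0.0
```

{"name": "drive_tool", "arguments": {"claw": [70,70,70,70,70,70], "slide": [[0,0,0.05],[0,0,0.05],[0,0,0.05],[0,0,0.05],[0,0,0.05],[0,0,0.05]], "yaw": [0,0,0,0,0,0]}}

```text
time: 24.98
tool_pos: [0.4599, -0.3461, 0.3844]
tcp_rot: [-0.134, -3.135, -0.004]
wrist_force: [1.1, 0.8, -0.0]
width: 0.821
grip_force: 0.0
```

Run:
```python
from h import *
from workcell import bot
s=bot.read_state();print(s["time"],s["grip_force"],s["wrist_force"])
c=bot.read_camera("side");e=bot.read_camera("wrist");crop(c,250,250,130,100,3,"/tmp/a.png")
cv2.imwrite("pics/fin.png",np.hstack([cv2.imread("/tmp/a.png"),cv2.resize(e["color"][:,:,::-1],(400,300))]))
P=cloud(e);hsv=cv2.cvtColor(e["color"],cv2.COLOR_RGB2HSV)
m=(hsv[...,0]>105)&(hsv[...,0]<130)&(hsv[...,1]>150)&(P[...,2]<.06)&(abs(P[...,0]-.46)<.15)&(abs(P[...,1]+.346)<.1)
print(cv2.minAreaRect(P[m][:,:2].astype(np.float32)),np.percentile(P[m][:,2],[5,50,95]))
```

```text
24.9833 0.0 [ 1.0513458   0.7772226  -0.02550311]
((0.44774338603019714, -0.3468908667564392), (0.05024108663201332, 0.14855831861495972), 84.95269775390625) [0.03441709 0.0363315  0.03770518]
```

View pics/fin.png

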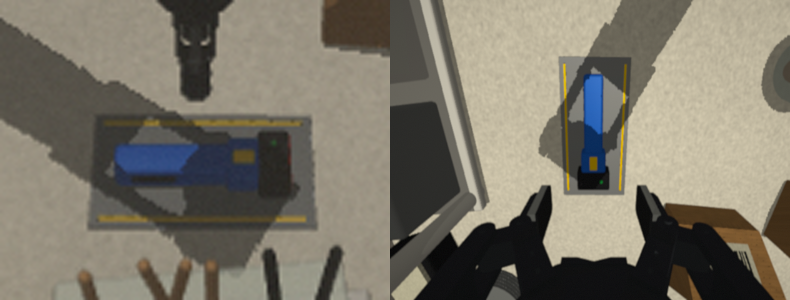

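The scanner lies flat, trigger side up, wholly on the mat (side crop: tail at (115,165), window at (290,165), mat spanning 90–315). The gripper is clear of it.

```bash
python3 -c "
from workcell import bot
print(bot.finish_job())"
```

```text
the job is handed in; nothing more can be done
None
```

The scanner was aimed at the label about 1.5° off square, about 100 mm away, and held steady for over 3 s; it was then set flat, trigger side up, wholly on the mat and released, with finger force peaking at a measured 24.9 N (limit 25 N), and the job is handed in with no verdict shown.

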